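Index the sliding pipe clamp and set its sleeve nut

ROBOT

A 6-joint arm with a two-finger parallel gripper is mounted at the origin on the work surface. World frame = base frame: x ahead of the robot, y to its left, z up, the work surface at z = 0. Lengths are in m, angles in rad, forces in N, time in s.
With the tool pointing down it reaches from about 0.375 to 0.925 m from the base axis. Payload 5.7 kg.
Tool frame: the origin (TCP) lies between the finger pads, 19 mm behind the fingertips; this is the grasp point; z points along the fingers, y is the line along which they close (so a half turn about z gives the same grasp; the last joint's range is limited). The gripper opens to 88 mm and grips with 3 to 60 N. Pads are 20 mm wide; open, the fingers measure 115 mm over their backs; the gripper's body (75 mm by 178 mm) begins 61 mm behind the grasp point.
Start: joints at [1.203, 0.359, 1.51, -0, 1.272, -0.115], TCP at [0.15, 0.581, 0.241] pointing down, gripper open.
Joint ranges: [-2.97, 2.97], [-1.01, 2.36], [0.21, 2.38], [-0.96, 4.11], [0.2, 2.71], [-2.98, 2.98]. Speed limits (rad/s): [2.39, 2.39, 3.14, 3.14, 3.14, 3.14].

INTERFACE

Orientations are given as a 3x3 rotation matrix whose columns are the frame's x, y, z axes.
In Python, from bench import env, read_camera, camera_model, silhouettes, place_of gives the robot as it stands.
- The arm moves only by the tool arm_command, never from a script. Its argument "rows" is text: rows parted by semicolons, each of 4 numbers parted by spaces: the shift along the tool's x, y, z in mm, then the turn about the tool's z in rad. A call has 1 to 20 rows; each row shifts and turns the commanded pose from where the row before left it, along the tool's axes as they then stand; what a row does not reach is not made up. A row lasts 1/8 s, in which the tool goes at most 62.5 mm and 10.7 degrees, less where a joint would pass 70% of its speed; a pose out of reach is approached as far as the arm can. A call with a gripper value outside its range is refused whole. "gripper" is the closure, from -1 (fully open) to 1 (shut), set as the call begins (left out, the last holds). The fingers move at their own pace and stop on an object; "grip_force" is the grip in N (left out, the last holds). Time passes only in rows, so rows that do not move let the fingers close. It gives the time, the measured TCP pose, the force, the opening and the grip force at its end, in the units of the state.
- env.read_state(): the state, without advancing time (a new reading comes with each control period).
- read_camera(name): name is "scene" or "top" or "wrist"; returns the picture (400x640x3 uint8, red, green, blue); there is no depth.
- camera_model(name): a dict with "fx", "fy", "cx", "cy" (pixels), "rvec" (rotation vector, rad) and "tvec" (3), from world to camera coordinates, as OpenCV has them. Camera axes: x right, y down, z forward; pixel columns grow to the right and rows downward; lengths in m; the calibration is good to about 2 mm. A picture is of the moment at which its call begins: read the wrist's pose just before it. camera_model takes no time and is no camera call; for the wrist camera it gives the pose at the moment of the call.
- env.job_done(): hands the job in; it is judged then, once.
Trained networks look in the newest picture that a camera, given by its name, has taken for a name from the list of things; names that differ only in an ending like _2 or _b are one class to them, and where a whole thing is asked for, a point or a joint stands for the part that bears it (a point fixed in the world has none). Each returns a list of dicts, best first, with "score" (0 to 1); they miss things now and then, are a little off and sometimes report something else, mostly with a low value. They report only what shows in the picture. A call takes as long as a camera call.
- silhouettes(label, camera): "region" (400x640 bool, what is visible of it).
- place_of(label, camera): "point" ([x, y, z] in m, in world coordinates, good to about 4 mm: a listed point, or the origin of a listed thing).
The state is a dict: "time": time; "joints": joint angles; "joint_velocities": joint speeds; "joint_efforts": joint torques, N m; "ee_pos": TCP position; "ee_rot": TCP orientation; "force": force on the tool from outside, world axes, zero at the start; "torque": the same for the moment, N m; "opening": finger opening in m; "gripper_force": force on a finger pad.
Only numpy, scipy, OpenCV 4.12 (cv2) and the standard library are available. Lean on these libraries where they do the work, as an engineer would, in place of code of your own. Each camera call takes 0.05 s, during which the arm holds its last target. There are 200 camera calls.

TASK

On the pipe-welding machine, slide the loose middle clamp along its guide rods, away from the hydraulic cylinders, until the spring plunger clicks into its notch. Then screw that clamp's yellow-marked sleeve nut down clockwise until it bottoms, back it off a quarter turn so that the pipe can still be turned in the clamp, and finish holding the nut still in the fingers at that setting: do not let go. Leave the bottle, the pipe offcut and the screwdriver where they are.

Things in the scene. Friction and masses are not known exactly. Their poses are not given: they have to be found in the camera images.
- machine: Pipe butt-welding machine, dark frame 250 x 440 mm fixed on the bench. Origin: centre of its underside; z up; y along its two guide rods (20 mm, x = -75 and +75 mm, z = 60) and the black 63 mm pipe (x = 0, axis 115 mm up, top 146.5). Fixed clamps at y = -170 and +170; their unmarked nuts (x = +80) reach 207 mm up. Short bright hydraulic cylinders on the rods at y = 90 to 158.
- clamp_top (a point): Top of the sliding clamp, which stands between the two fixed ones and is built like them: a dark ring of 50 mm outer radius about the pipe, 24 mm thick along machine y, hinge on its -x side, bolt lug on its +x side. Point: middle of the thickness, over the pipe's axis, 165 mm above the bench; moves with the clamp. The ring's flat faces can be gripped here, down to 15 mm below.
- carriage (a joint): Sliding clamp along machine y, m. 0 = home (60 mm from the machine's centre on its -y side, 110 mm from the fixed clamp): spring plunger in the notch of the index bar. Positive towards machine +y; starts at 0.06 to 0.12. Drags with about 4 N. The notch draws it in from about 3.5 mm to within 2 mm of 0, and holds it with about 10 N; hard stop at -0.003.
- nut: Bright knurled sleeve nut of the sliding clamp, axis vertical, 80 mm to the machine's +x side of the pipe's axis. 70 mm tall: flange 38 mm across and 6 mm high, then a round grip 30 mm across to the top; a yellow line runs up its side and over its top on its own +x side. Origin: centre of its underside, 137 mm above the bench (on the lug) when bottomed. Its axes turn with it.
- nut_grip (a point): Point on the nut's axis 52 mm above its underside, 18 mm below its top; rises and turns with the nut. Fingers centred here pass over everything beside the nut: within 80 mm of its axis nothing else is higher than 165 mm above the bench.
- nut_turn (a joint): Turn of the sleeve nut on its right-hand bolt, rad. 0 = bottomed on the lug (hard stop); grows as it is unscrewed, anticlockwise seen from above; starts at 2.4 to 4.8, ends at 9. The nut rises 8 mm per full turn. It turns stiffly (about 0.1 Nm) and stays where it is left; it cannot come off. Turned on past the stop, the fingers slip round it.
- cleaner: White plastic cleaner bottle, 54 mm across, 130 mm tall, standing beyond the machine. Origin: centre of its underside. Bystander.
- offcut: Black ring cut from the pipe, 63 mm across, 45 mm tall, standing on end beyond the machine. Origin: centre of its underside. Bystander.
- screwdriver: Screwdriver with an orange handle, lying on the bench beyond the machine. Origin: centre of its underside. Bystander.

How it is judged:
On the way, in this order (a step that is already met when the one before it is completed fails the run):
1. the sliding clamp is home, its plunger in the notch (value of joint carriage below 0.003 m and velocity of joint carriage between -0.01 and 0.01 m/s), for 0.2 s.
2. the sleeve nut is bottomed on the lug, the clamp still home (value of joint nut_turn below 0.09 rad and value of joint carriage below 0.0035 m), for 0.1 s.
At the end, for the whole second after the job is handed in: The clamp is home in its notch (within 3.5 mm); the sleeve nut, having bottomed, stands still a quarter turn back from bottom (1.57 rad within 0.35), and the fingers hold it (tool point within 15 mm of its axis, contact force over 5 N) at the end and through the second after (value of joint nut_turn between 1.22 and 1.92 rad and velocity of joint nut_turn between -0.05 and 0.05 rad/s and value of joint carriage below 0.0035 m and contact force between the fingers and nut above 5 N and horizontal distance between the grasp point and nut below 0.015 m); the arm keeps its last pose, push and grip.
It fails at once if the bottle is shoved more than 20 mm or knocked over (distance of cleaner from where it was at the start of the episode above 0.02 m or angle between cleaner's own z axis and vertical above 0.5 rad).
It fails at once if the offcut is shoved more than 20 mm (distance of offcut from where it was at the start of the episode above 0.02 m).
It fails at once if the screwdriver is shoved more than 20 mm (distance of screwdriver from where it was at the start of the episode above 0.02 m).
It also fails if it takes over 67 s, if anything falls off the work surface, if the arm or the gripper's body presses on something with over 40 N, if the wrist force passes 120 N, or if a joint passes its speed limit or range.

## Working session

There is one attempt and no reset: what is moved stays moved. The work goes in short steps, Python scripts to look and compute and a tool call to move; the robot and the scene stay as the last step left them, time stands still between calls to the robot, and variables do not carry over. Pictures are saved under pics/ and viewed, at most 10 in all, crops included, and the job is handed in when it is done.

Besides the shell and the picture viewer there is one more tool, called after "Emit:" as name(argument=value, ...) on one line, values as JSON. arm_command: Moves the arm, as the interface text tells. Its arguments: {"type":"object","properties":{"rows":{"type":"string"},"gripper":{"type":"number"},"grip_force":{"type":"number"}},"required":["rows"]}

```bash
ls; mkdir -p pics; python3 - <<'E'
from bench import *
import cv2,numpy as np
s=env.read_state(); print(s['time'],s['ee_pos'],s['ee_rot'],s['opening'])
a=read_camera('scene');b=read_camera('top')
cv2.imwrite('pics/a.png',a[:,:,::-1]);cv2.imwrite('pics/b.png',b[:,:,::-1])
for c in('scene','top'):
  for n in('machine','clamp_top','nut','nut_grip','cleaner','offcut','screwdriver'):
    print(c,n,[(np.round(d['point'],4).tolist(),round(d['score'],2)) for d in place_of(n,c)[:3]])
print(env.read_state()['time'])
E
```

```text
pics
0.0 [0.14983341 0.58030688 0.24050225] [[-9.68213827e-01  2.50123037e-01 -6.72720080e-04]
 [ 2.50123846e-01  9.68212306e-01 -1.72978864e-03]
 [ 2.18675872e-04 -1.84306861e-03 -9.99998278e-01]] 0.0878232323869441
scene machine [([0.4716, -0.048, -0.0037], 0.58)]
scene clamp_top [([0.4779, -0.0102, 0.1661], 0.69)]
scene nut [([0.5561, -0.0172, 0.1447], 0.59)]
scene nut_grip [([0.5605, -0.0203, 0.193], 0.95)]
scene cleaner [([0.6872, 0.0802, 0.0023], 0.71)]
scene offcut [([0.6777, -0.0416, -0.0002], 0.95)]
scene screwdriver [([0.6239, -0.214, -0.0006], 0.71)]
top machine [([0.4766, -0.0476, 0.0043], 0.66)]
top clamp_top [([0.4844, -0.0085, 0.164], 0.64)]
top nut [([0.5622, -0.0176, 0.1402], 0.66)]
top nut_grip [([0.6747, -0.0401, 0.0023], 0.71), ([0.5574, -0.0173, 0.1985], 0.56)]
top cleaner [([0.6813, 0.077, 0.0018], 0.61), ([0.6273, -0.2157, -0.0033], 0.49)]
top offcut [([0.6759, -0.0402, 0.0013], 0.56)]
top screwdriver [([0.6275, -0.2147, -0.0031], 0.91)]
0.8
```

```bash
python3 - <<'E'
import cv2,numpy as np
cv2.imwrite('pics/ab.png',np.vstack([cv2.imread('pics/a.png')[:300],cv2.imread('pics/b.png')[50:350]]))
E
```

```text
(no output)
```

View pics/ab.png

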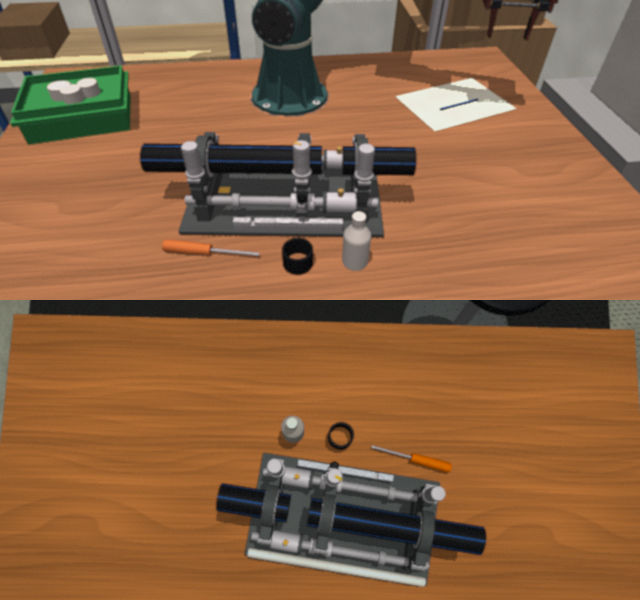

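The top view (lower half) shows the cylinders at the world +y end. The fixed nut tops are at about (275,217) and (433,244) in the top picture, and the sliding nut is at about (334,226). I'll work out the yaw from these.

```bash
cat > h.py <<'E'
from bench import *
import cv2,numpy as np
def ray(c,uv,z):
    m=camera_model(c);R=cv2.Rodrigues(np.array(m['rvec'],float))[0];t=np.array(m['tvec'],float).ravel()
    d=R.T@np.array([(uv[0]-m['cx'])/m['fx'],(uv[1]-m['cy'])/m['fy'],1]);o=-R.T@t
    return o+d*(z-o[2])/d[2]
def proj(c,P):
    m=camera_model(c);K=np.array([[m['fx'],0,m['cx']],[0,m['fy'],m['cy']],[0,0,1.]])
    return cv2.projectPoints(np.array(P,float),np.array(m['rvec'],float),np.array(m['tvec'],float),K,None)[0][:,0]
E
python3 - <<'E'
from h import *
b=cv2.imread('pics/b.png')
p=ray('top',(275,217),.207);q=ray('top',(433.5,244),.207);print(p,q,np.linalg.norm(p-q),(p+q)/2)
d=(p-q)/np.linalg.norm(p-q);print('yaw',np.arctan2(-d[0],d[1]))
yaw=np.arctan2(-d[0],d[1]);c,s=np.cos(yaw),np.sin(yaw);R=np.array([[c,-s,0],[s,c,0],[0,0,1]])
O=(p+q)/2-R@[.08,0,.207];print('origin',O)
for n,pt in(('ct',[.4812,-.0094,.165]),('nut',[.5591,-.0174,.14])): print(n,R.T@(np.array(pt)-O))
# overlay
for im,cam in((cv2.imread('pics/a.png'),'scene'),(b,'top')):
  for P in ([.125,.22,0],[.125,-.22,0],[-.125,.22,0],[-.125,-.22,0],[.08,.17,.207],[.08,-.17,.207],[0,.27,.1465],[0,-.27,.1465]):
    u=proj(cam,[R@P+O])[0];cv2.circle(im,(int(u[0]*1),int(u[1])),2,(0,0,255),-1)
  cv2.imwrite(f'pics/o_{cam}.png',im)
A=cv2.imread('pics/o_scene.png')[120:280,100:480];B=cv2.imread('pics/o_top.png')[150:350,200:500]
cv2.imwrite('pics/o.png',np.vstack([cv2.resize(A,(680,286)),cv2.resize(B,(450,300))if 0 else cv2.copyMakeBorder(cv2.resize(B,(450,300)),0,0,0,230,0)]))
E
```

```text
[0.57511599 0.10330638 0.207     ] [ 0.52719548 -0.22151375  0.207     ] 0.32833594153899237 [ 0.55115573 -0.05910368  0.207     ]
yaw -0.14647280384055908
origin [ 4.72012373e-01 -4.74277129e-02  8.32667268e-17]
ct [0.00353912 0.03896144 0.165     ]
nut [0.08177256 0.04241658 0.14      ]
```

View pics/o.png

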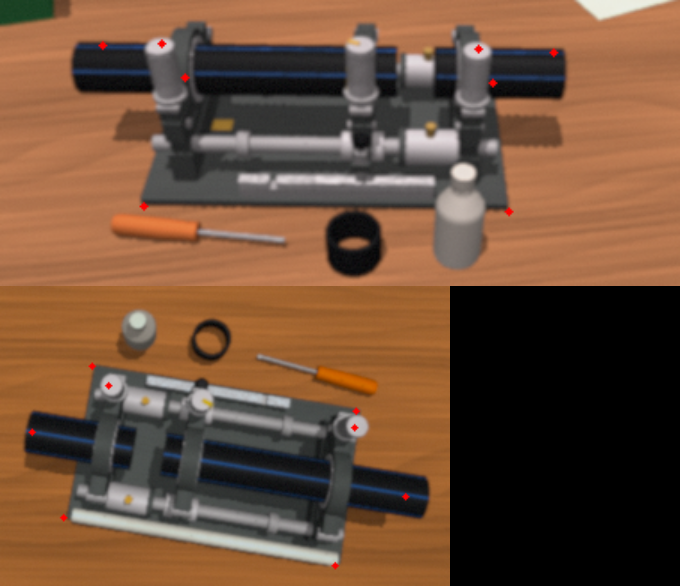

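The overlay is off at the far nut: in the top view it should be near (437.5,244). I'll refit with points from both views.

```bash
python3 - <<'E'
from h import *
from scipy.optimize import least_squares
T=[('top',[.08,.17,.207],(275.3,216)),('top',[.08,-.17,.207],(437.5,244)),('scene',[.08,-.17,.207],(190,143.5)),('scene',[.08,.17,.207],(367,146)),
('scene',[.125,-.22,0],(180.5,235)),('scene',[.125,.22,0],(383.5,237))]
def tf(x,P): 
  c,s=np.cos(x[2]),np.sin(x[2]);return np.array([c*P[0]-s*P[1]+x[0],s*P[0]+c*P[1]+x[1],P[2]])
f=lambda x:np.concatenate([proj(c,[tf(x,P)])[0]-uv for c,P,uv in T])
r=least_squares(f,[.472,-.047,-.146],loss='soft_l1');x=r.x;print(x,np.round(f(x).reshape(-1,2),1))
# sliding clamp y: nut top centre, estimate from images (z depends on turn ~0.2116)
g=lambda y:np.concatenate([proj('top',[tf(x,[.08,y[0],y[1]])])[0]-(334.5,226.5),proj('scene',[tf(x,[.08,y[0],y[1]])])[0]-(300.5,144)])
r2=least_squares(g,[.04,.21]);print(r2.x,g(r2.x))
for y in (r2.x[0],-.06):print('clamp',tf(x,[0,y,.165]),'nut',tf(x,[.08,y,.19]))
E
```

```text
[ 0.47078004 -0.04898088 -0.14267806] [[-2.6  1.4]
 [-0.5  0.8]
 [-0.1  1.1]
 [-0.5  1. ]
 [-0.8  0.2]
 [ 0.   0.9]]
[0.04277853 0.21211763] [-0.27443291  0.95267239 -0.10652417 -0.09506682]
clamp [ 0.47686291 -0.00663704  0.165     ] nut [ 0.55605001 -0.01801259  0.19      ]
clamp [ 0.46224837 -0.1083712   0.165     ] nut [ 0.54143547 -0.11974676  0.19      ]
```

Emit:
arm_command(rows="-20 -21 0 0;-36 -38 0 0;-36 -38 0 0;-36 -38 0 0;-36 -38 0 0;-36 -38 0 0;-36 -38 0 0;-36 -38 0 0;-36 -38 0 0;-36 -38 0 0;-36 -38 0 0;-36 -38 0 0;-36 -38 0 0;-12 -10 0 0;0 0 0 -0.11;0 0 0 0;0 0 0 0", gripper=-1)

```text
time: 2.92
ee_pos: [0.4771, -0.006, 0.2414]
ee_rot: [[-0.99, 0.143, -0.0], [0.143, 0.99, 0.0], [0.0, 0.0, -1.0]]
force: [-0.0, -0.2, 0.1]
opening: 0.0879
gripper_force: 0.0
```

```bash
python3 - <<'E'
from h import *
s=env.read_state();print(s['time'],s['ee_pos'],s['joints'],s['ee_rot'][:2],s['force'],s['torque'])
w=read_camera('wrist');cv2.imwrite('pics/w1.png',w[:,:,::-1])
read_camera('top')
for c in('wrist','top'):
 for n in('clamp_top','nut_grip','machine'):
  print(c,n,[(np.round(d['point'],4).tolist(),round(d['score'],2)) for d in place_of(n,c)[:2]])
E
```

```text
2.925 [ 0.47708894 -0.00597527  0.24136777] [-1.57534551e-01  1.81212284e-01  1.76558707e+00  1.37043440e-04
  1.19513321e+00 -1.58440130e+00] [[-9.89652737e-01  1.43482965e-01 -3.15702751e-04]
 [ 1.43482914e-01  9.89652778e-01  1.79234739e-04]] [-0.02912219 -0.16727606  0.11350177] [ 0.07701257  0.00613432 -0.00798146]
wrist clamp_top [([0.4857, -0.0038, 0.1619], 0.9)]
wrist nut_grip [([0.5615, -0.0154, 0.198], 0.89)]
wrist machine [([0.471, -0.0505, 0.0004], 0.8)]
top clamp_top []
top nut_grip [([0.556, -0.017, 0.1937], 0.5)]
top machine []
```

View pics/w1.png

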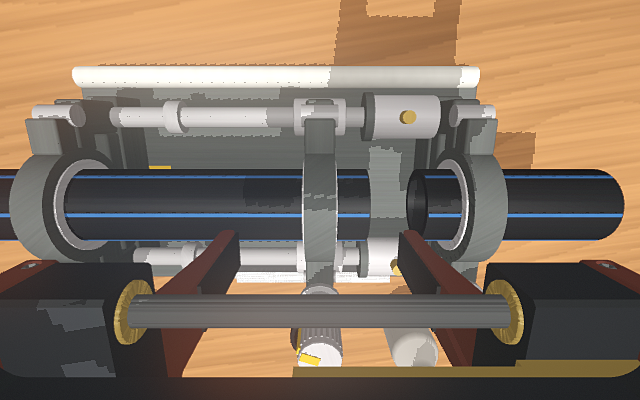

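The wrist view shows the clamp ring at column ~320, midway between the fingertips (235 and 405). The pipe runs level, so the yaw matches. I'll descend and grip the ring.

Emit:
arm_command(rows="-3 0 20 0;0 0 25 0;0 0 18 0;0 0 8 0;0 0 0 0")

```text
time: 3.95
ee_pos: [0.4803, -0.0071, 0.1702]
ee_rot: [[-0.99, 0.142, -0.001], [0.142, 0.99, 0.0], [0.001, -0.0, -1.0]]
force: [-0.4, -0.8, 0.4]
opening: 0.0878
gripper_force: 0.0
```

Emit:
arm_command(rows="0 0 0 0;0 0 0 0;0 0 0 0;0 0 0 0;0 0 0 0;0 0 0 0;0 0 0 0;0 0 0 0", gripper=1, grip_force=25)

```text
time: 4.95
ee_pos: [0.4805, -0.0067, 0.1703]
ee_rot: [[-0.99, 0.143, 0.0], [0.143, 0.99, 0.001], [0.0, 0.001, -1.0]]
force: [0.4, 3.0, -0.3]
opening: 0.0239
gripper_force: 25.0
```

Emit:
arm_command(rows="0 -5 0 0;0 -12 0 0;0 -15 0 0;0 -15 0 0;0 -15 0 0;0 -15 0 0;0 -10 0 0;0 -5 0 0;0 0 0 0;0 0 0 0")

```text
time: 6.2
ee_pos: [0.4672, -0.0986, 0.1703]
ee_rot: [[-0.99, 0.142, -0.0], [0.142, 0.99, -0.001], [0.0, -0.001, -1.0]]
force: [-0.7, -1.7, 0.4]
opening: 0.0236
gripper_force: 25.0
```

Emit:
arm_command(rows="0 -2 0 0;0 -2 0 0;0 -1 0 0;0 0 0 0")

```text
time: 6.7
ee_pos: [0.4667, -0.1021, 0.1703]
ee_rot: [[-0.99, 0.143, 0.0], [0.143, 0.99, 0.002], [0.0, 0.002, -1.0]]
force: [0.9, 4.6, 0.7]
opening: 0.0237
gripper_force: 25.0
```

Emit:
arm_command(rows="0 -2 0 0;0 -1 0 0;0 0 0 0")

```text
time: 7.08
ee_pos: [0.466, -0.1063, 0.1703]
ee_rot: [[-0.99, 0.142, -0.0], [0.142, 0.99, -0.001], [0.0, -0.001, -1.0]]
force: [-1.0, -0.3, 0.1]
opening: 0.0239
gripper_force: 25.0
```

Emit:
arm_command(rows="0 -2 0 0;0 0 0 0;0 0 0 0")

```text
time: 7.45
ee_pos: [0.4658, -0.1084, 0.1703]
ee_rot: [[-0.99, 0.142, -0.0], [0.142, 0.99, -0.001], [0.0, -0.001, -1.0]]
force: [-1.0, 0.1, 0.4]
opening: 0.0235
gripper_force: 25.0
```

Emit:
arm_command(rows="0 -2 0 0;0 0 0 0;0 0 0 0")

```text
time: 7.82
ee_pos: [0.4656, -0.11, 0.1703]
ee_rot: [[-0.99, 0.142, -0.0], [0.142, 0.99, -0.0], [0.0, -0.0, -1.0]]
force: [-1.5, 1.1, -0.2]
opening: 0.024
gripper_force: 25.0
```

Emit:
arm_command(rows="0 -2 0 0;0 0 0 0;0 0 0 0")

```text
time: 8.2
ee_pos: [0.4654, -0.1112, 0.1703]
ee_rot: [[-0.99, 0.143, 0.0], [0.143, 0.99, 0.002], [0.0, 0.002, -1.0]]
force: [0.2, 4.2, 0.4]
opening: 0.0236
gripper_force: 25.0
```

Emit:
arm_command(rows="0 -1 0 0;0 0 0 0;0 0 0 0")

```text
time: 8.57
ee_pos: [0.4653, -0.1117, 0.1703]
ee_rot: [[-0.99, 0.143, 0.0], [0.143, 0.99, 0.002], [0.0, 0.002, -1.0]]
force: [0.4, 7.5, 1.3]
opening: 0.024
gripper_force: 25.0
```

Emit:
arm_command(rows="0 -1 0 0;0 0 0 0;0 0 0 0")

```text
time: 8.95
ee_pos: [0.4652, -0.112, 0.1703]
ee_rot: [[-0.99, 0.143, 0.0], [0.143, 0.99, 0.004], [0.0, 0.004, -1.0]]
force: [1.6, 10.4, 1.8]
opening: 0.0237
gripper_force: 25.0
```

Emit:
arm_command(rows="0 -1 0 0;0 0 0 0;0 0 0 0")

```text
time: 9.32
ee_pos: [0.4651, -0.1125, 0.1703]
ee_rot: [[-0.99, 0.143, 0.0], [0.143, 0.99, 0.004], [0.0, 0.004, -1.0]]
force: [1.5, 12.9, 1.6]
opening: 0.0238
gripper_force: 25.0
```

Emit:
arm_command(rows="0 -1 0 0;0 0 0 0;0 0 0 0")

```text
time: 9.7
ee_pos: [0.4651, -0.1126, 0.1703]
ee_rot: [[-0.99, 0.144, 0.001], [0.144, 0.99, 0.006], [0.0, 0.006, -1.0]]
force: [3.0, 17.0, 2.4]
opening: 0.0239
gripper_force: 25.0
```

Emit:
arm_command(rows="0 3 0 0;0 2 0 0;0 0 0 0;0 0 0 0")

```text
time: 10.2
ee_pos: [0.4654, -0.1109, 0.1703]
ee_rot: [[-0.99, 0.143, -0.0], [0.143, 0.99, 0.0], [0.0, 0.0, -1.0]]
force: [-1.2, 2.6, 0.4]
opening: 0.0236
gripper_force: 25.0
```

Emit:
arm_command(rows="0 0 0 0;0 0 0 0;0 0 0 0;0 0 0 0;0 0 0 0;0 0 0 0", gripper=-1)

```text
time: 10.95
ee_pos: [0.4656, -0.1111, 0.1704]
ee_rot: [[-0.99, 0.142, -0.0], [0.142, 0.99, -0.0], [-0.0, -0.0, -1.0]]
force: [-0.8, 0.1, 0.3]
opening: 0.0807
gripper_force: 0.0
```

Emit:
arm_command(rows="0 0 -10 0;0 0 -30 0;0 0 -40 0;0 0 -30 0;0 0 -10 0;0 0 0 0")

```text
time: 11.7
ee_pos: [0.4657, -0.1111, 0.2907]
ee_rot: [[-0.99, 0.142, 0.001], [0.142, 0.99, -0.0], [-0.001, -0.0, -1.0]]
force: [0.5, -0.5, -1.0]
opening: 0.0878
gripper_force: 0.0
```

```bash
python3 - <<'E'
from h import *
s=env.read_state();print(s['time'],s['ee_pos'],s['joints'])
for c in('wrist','top','scene'):
 w=read_camera(c);cv2.imwrite(f'pics/{c}2.png',w[:,:,::-1])
 for n in('clamp_top','nut_grip','nut'):
  print(c,n,[(np.round(d['point'],4).tolist(),round(d['score'],2)) for d in place_of(n,c)[:2]])
a=cv2.imread('pics/wrist2.png');b=cv2.imread('pics/scene2.png')[100:260,120:440]
cv2.imwrite('pics/c2.png',np.vstack([a[:280],cv2.resize(b,(640,320))]))
E
```

```text
11.7 [ 0.46566068 -0.111079    0.29069055] [-3.78509580e-01  1.35393071e-01  1.69226391e+00 -1.08550828e-04
  1.31285910e+00 -1.80645071e+00]
wrist clamp_top [([0.4667, -0.1119, 0.1663], 0.83)]
wrist nut_grip [([0.5475, -0.1246, 0.1978], 0.92)]
wrist nut [([0.5435, -0.1218, 0.143], 0.77)]
top clamp_top [([0.4669, -0.1127, 0.1629], 0.8)]
top nut_grip [([0.5406, -0.124, 0.1955], 0.83)]
top nut [([0.5501, -0.1215, 0.1407], 0.56)]
scene clamp_top [([0.4653, -0.1073, 0.1646], 0.9), ([0.5431, -0.1214, 0.1932], 0.16)]
scene nut_grip [([0.5487, -0.1206, 0.1956], 0.94)]
scene nut [([0.5436, -0.1236, 0.1442], 0.9)]
```

View pics/c2.png

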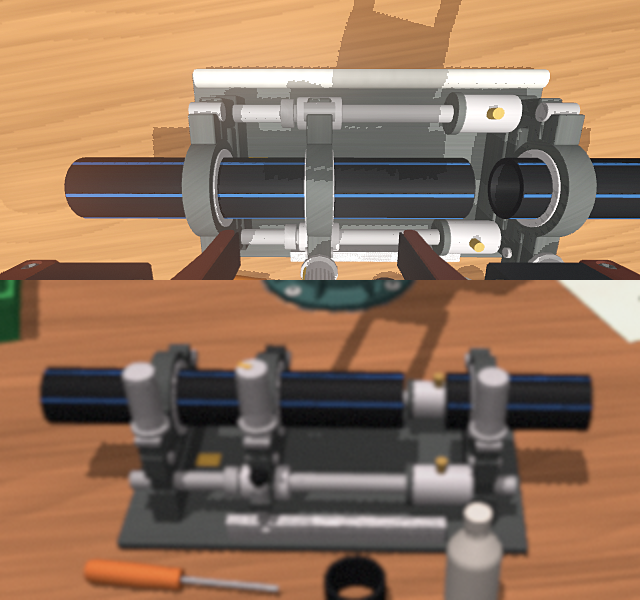

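The clamp is near home and the nut is at about (0.545, -0.1225). I'll go over it, wind the wrist back for the full clockwise stroke, and descend.

Emit:
arm_command(rows="-20 0 0 0;-35 0 0 0;-25 0 0 0;0 0 0 -0.17;0 0 0 -0.17;0 0 0 -0.17;0 0 0 -0.17;0 0 0 -0.17;0 0 0 -0.17;0 0 20 0;0 0 0 0")

```text
time: 13.68
ee_pos: [0.5437, -0.122, 0.2691]
ee_rot: [[-0.639, -0.769, -0.003], [-0.769, 0.639, 0.001], [0.001, 0.003, -1.0]]
force: [0.8, -0.2, -0.9]
opening: 0.0874
gripper_force: 0.0
```

```bash
python3 - <<'E'
from h import *
s=env.read_state();print(s['time'],s['ee_pos'],s['joints'],s['ee_rot'][:2])
c='wrist'
w=read_camera(c);cv2.imwrite(f'pics/w3.png',w[:,:,::-1])
for n in('nut_grip','nut'):
  print(c,n,[(np.round(d['point'],4).tolist(),round(d['score'],2)) for d in place_of(n,c)[:2]])
E
```

```text
13.675 [ 0.54371028 -0.12204403  0.26911356] [-3.44703878e-01  2.74513999e-01  1.56415192e+00 -1.01070404e-04
  1.30603847e+00 -2.79250814e+00] [[-0.63943223 -0.76884176 -0.00296165]
 [-0.7688466   0.63943255  0.0009597 ]]
wrist nut_grip [([0.5462, -0.1226, 0.1961], 0.59)]
wrist nut [([0.542, -0.1232, 0.1389], 0.89)]
```

View pics/w3.png

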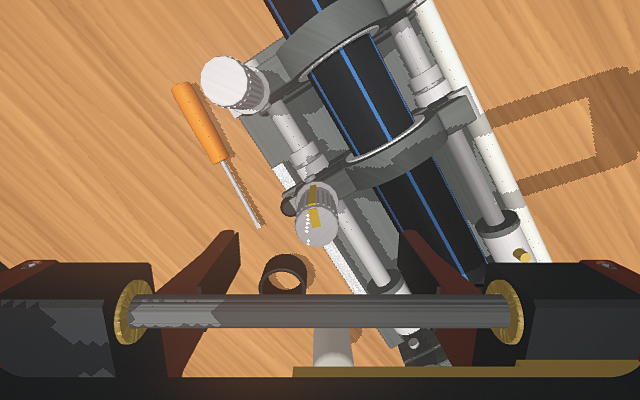

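The nut sits at column ~317, centred between the fingertips (238 and 402). Its yellow line points up the image, i.e. tool +x at about -130° in the world. Bottomed would be -8°, so nut_turn is about 4.15 rad, which matches the height. I'll descend and grip.

Emit:
arm_command(rows="-1 -1 20 0;0 0 25 0;0 0 20 0;0 0 10 0;0 0 0 0;0 0 0 0")

```text
time: 14.58
ee_pos: [0.5468, -0.1225, 0.1963]
ee_rot: [[-0.639, -0.769, 0.002], [-0.769, 0.639, -0.001], [-0.0, -0.002, -1.0]]
force: [-0.0, 0.1, -0.5]
opening: 0.0875
gripper_force: 0.0
```

Emit:
arm_command(rows="0 0 0 0;0 0 0 0;0 0 0 0;0 0 0 0;0 0 0 0;0 0 0 0;0 0 0 0;0 0 0 0", gripper=1, grip_force=25)

```text
time: 15.58
ee_pos: [0.5457, -0.122, 0.1953]
ee_rot: [[-0.639, -0.769, -0.001], [-0.769, 0.639, 0.0], [0.0, 0.001, -1.0]]
force: [-2.0, 2.4, 2.5]
opening: 0.03
gripper_force: 25.0
```

```bash
python3 -c "
from h import *
s=env.read_state();print(s['time'],s['ee_pos'],s['joints'],s['force'],s['torque'],s['opening'])"
```

```text
15.575 [ 0.5456656  -0.12195392  0.19534591] [-3.43508033e-01  3.47547776e-01  1.65420449e+00  1.41656935e-04
  1.14083400e+00 -2.79157057e+00] [-2.04122199  2.35109996  2.50934959] [0.373796   0.34848703 0.00336625] 0.02999984016658824
```

Emit:
arm_command(rows="0 0 0.2 0.1;0 0 0.2 0.17;0 0 0.2 0.17;0 0 0.2 0.17;0 0 0.2 0.17;0 0 0.2 0.17;0 0 0.2 0.17;0 0 0.2 0.17;0 0 0.2 0.17;0 0 0.2 0.17;0 0 0 0")

```text
time: 16.95
ee_pos: [0.5458, -0.1225, 0.1933]
ee_rot: [[-0.731, 0.683, -0.001], [0.683, 0.731, -0.0], [0.0, -0.001, -1.0]]
force: [-1.9, 0.4, 1.3]
opening: 0.0298
gripper_force: 25.0
```

```bash
cat > st.py <<'E'
from h import *
s=env.read_state();print(s['time'],s['ee_pos'],s['joints'][5],s['force'],s['torque'],s['opening'], 'toolx',np.degrees(np.arctan2(s['ee_rot'][1][0],s['ee_rot'][0][0])))
E
python3 st.py
```

```text
16.95 [ 0.54575298 -0.12250897  0.19327828] -1.1630348389416312 [-1.85759532  0.38835387  1.33260741] [-0.11724514  0.42095253 -0.07383563] 0.029788899004085215 toolx 136.95397140821888
```

Emit:
arm_command(rows="0 0 0.2 0.1;0 0 0.2 0.17;0 0 0.2 0.17;0 0 0.2 0.17;0 0 0.2 0.17;0 0 0.2 0.17;0 0 0.2 0.17;0 0 0.2 0.17;0 0 0.2 0.17;0 0 0.2 0.17;0 0 0.2 0.17;0 0 0.2 0.17;0 0 0.2 0.17;0 0 0 0")

```text
time: 18.7
ee_pos: [0.545, -0.1222, 0.1905]
ee_rot: [[0.968, 0.251, -0.002], [0.251, -0.968, 0.0], [-0.002, -0.001, -1.0]]
force: [-5.6, -0.3, 2.6]
opening: 0.0295
gripper_force: 25.0
```

```bash
python3 st.py
```

```text
18.7 [ 0.54495697 -0.12215727  0.19052218] 0.9739760828538304 [-5.57958174 -0.26475677  2.63031385] [-0.00540469  1.0587125  -0.11226314] 0.029528316458011794 toolx 14.510961794835541
```

Emit:
arm_command(rows="0 0 0.1 0.05;0 0 0.1 0.05;0 0 0 0")

```text
time: 19.08
ee_pos: [0.545, -0.1221, 0.1904]
ee_rot: [[0.988, 0.154, -0.002], [0.154, -0.988, 0.0], [-0.002, -0.001, -1.0]]
force: [-6.0, -0.6, 3.1]
opening: 0.0298
gripper_force: 25.0
```

```bash
python3 st.py
```

```text
19.075 [ 0.54496827 -0.12209692  0.19039531] 1.072193359580541 [-5.97690694 -0.64266088  3.10218999] [ 0.07501618  1.06894145 -0.03756089] 0.029779173514089652 toolx 8.887149147325156
```

Emit:
arm_command(rows="0 0 0.1 0.05;0 0 0.1 0.05;0 0 0 0")

```text
time: 19.45
ee_pos: [0.545, -0.122, 0.1902]
ee_rot: [[0.998, 0.055, -0.002], [0.055, -0.998, 0.0], [-0.002, -0.0, -1.0]]
force: [-5.1, 1.3, 4.0]
opening: 0.0294
gripper_force: 25.0
```

```bash
python3 st.py
```

```text
19.45 [ 0.54495367 -0.12204767  0.19023673] 1.1721586900370018 [-5.07207171  1.31381604  4.02887437] [ 0.04587111  1.05581539 -0.09800077] 0.029434274245396186 toolx 3.1588242480384823
```

Emit:
arm_command(rows="0 0 0 0.05;0 0 0 0.05;0 0 0 0")

```text
time: 19.82
ee_pos: [0.5449, -0.122, 0.1901]
ee_rot: [[0.999, -0.045, -0.002], [-0.045, -0.999, 0.0], [-0.002, -0.0, -1.0]]
force: [-4.5, 0.7, 3.2]
opening: 0.0296
gripper_force: 25.0
```

```bash
python3 st.py
```

```text
19.825 [ 0.54493288 -0.12204591  0.19013055] 1.2722247559319086 [-4.46311111  0.68274958  3.23215345] [ 0.17018988  0.96472842 -0.05666251] 0.02960651092227641 toolx -2.5766357796427863
```

Emit:
arm_command(rows="0 0 0 0.05;0 0 0 0.05;0 0 0 0")

```text
time: 20.2
ee_pos: [0.5449, -0.122, 0.19]
ee_rot: [[0.99, -0.144, -0.002], [-0.144, -0.99, 0.001], [-0.002, -0.0, -1.0]]
force: [-5.3, -0.1, 1.7]
opening: 0.0294
gripper_force: 25.0
```

```bash
python3 st.py
```

```text
20.2 [ 0.54493802 -0.12195569  0.19003406] 1.3722203210608477 [-5.31999625 -0.12661226  1.68216454] [ 0.14689275  0.92992675 -0.0805181 ] 0.029364677681356793 toolx -8.304347484853674
```

Emit:
arm_command(rows="0 0 0 0.05;0 0 0 0.05;0 0 0 0")

```text
time: 20.58
ee_pos: [0.5449, -0.1219, 0.1899]
ee_rot: [[0.97, -0.243, -0.002], [-0.243, -0.97, 0.001], [-0.003, -0.0, -1.0]]
force: [-5.2, 0.4, 1.9]
opening: 0.0298
gripper_force: 25.0
```

```bash
python3 st.py
```

```text
20.575 [ 0.54494818 -0.12191707  0.18990868] 1.472672954265212 [-5.20784988  0.43318705  1.86936607] [ 0.12777512  0.94003246 -0.07792123] 0.02978516553786315 toolx -14.063068991244663
```

Emit:
arm_command(rows="0 0 0 0.05;0 0 0 0.05;0 0 0 0")

```text
time: 20.95
ee_pos: [0.545, -0.1219, 0.1898]
ee_rot: [[0.941, -0.339, -0.002], [-0.339, -0.941, 0.001], [-0.003, 0.0, -1.0]]
force: [-4.2, 0.8, 0.6]
opening: 0.0295
gripper_force: 25.0
```

```bash
python3 st.py
```

```text
20.95 [ 0.54498388 -0.12188173  0.18981825] 1.5730753050759254 [-4.1517657   0.84123715  0.64309746] [ 0.15652061  0.95120015 -0.07504238] 0.02952824662996772 toolx -19.817281513944426
```

Emit:
arm_command(rows="0 0 0 0.05;0 0 0 0.05;0 0 0 0")

```text
time: 21.32
ee_pos: [0.546, -0.1223, 0.1899]
ee_rot: [[0.902, -0.431, -0.001], [-0.431, -0.902, -0.0], [-0.0, 0.0, -1.0]]
force: [-1.8, 0.1, -3.1]
opening: 0.0295
gripper_force: 25.0
```

```bash
python3 st.py
```

```text
21.325 [ 0.54599347 -0.12229554  0.18986442] 1.673373431424667 [-1.82973569  0.05557828 -3.08810704] [0.01884645 0.37104091 0.32484335] 0.029464690552288852 toolx -25.554234848658517
```

Emit:
arm_command(rows="0 0 0 0.05;0 0 0 0.05;0 0 0 0")

```text
time: 21.7
ee_pos: [0.547, -0.1228, 0.19]
ee_rot: [[0.854, -0.521, 0.001], [-0.521, -0.854, -0.001], [0.002, -0.0, -1.0]]
force: [1.9, -2.0, -8.4]
opening: 0.0298
gripper_force: 25.0
```

```bash
python3 st.py
```

```text
21.7 [ 0.54698592 -0.12276053  0.18999849] 1.7747360718273786 [ 1.88096027 -2.00702239 -8.41720159] [-0.34046262 -0.27541659  0.31052498] 0.02984036353132088 toolx -31.373010441636133
```

Emit:
arm_command(rows="0 0 0 0.05;0 0 0 0.05;0 0 0 0")

```text
time: 22.08
ee_pos: [0.5468, -0.1226, 0.1901]
ee_rot: [[0.797, -0.604, 0.001], [-0.604, -0.797, -0.001], [0.001, -0.0, -1.0]]
force: [1.7, -2.4, -8.7]
opening: 0.0296
gripper_force: 25.0
```

```bash
python3 st.py
python3 - <<'E'
from h import *
for c in('scene','top'):
 w=read_camera(c)
 cv2.imwrite(f'pics/{c}4.png',w[:,:,::-1])
m=camera_model('wrist');w=read_camera('wrist')[:,:,::-1]
s=cv2.imread('pics/scene4.png');t=cv2.imread('pics/top4.png')
u=proj('scene',[[.545,-.122,.2]])[0].astype(int);v=proj('top',[[.545,-.122,.2]])[0].astype(int)
f=lambda i,u:cv2.resize(i[max(u[1]-40,0):u[1]+40,u[0]-50:u[0]+50],(400,300))
cv2.imwrite('pics/c4.png',np.vstack([np.hstack([f(s,u),f(t,v)]),cv2.resize(w[100:280],(800,225))]))
E
```

```text
22.075 [ 0.54678356 -0.12264495  0.19014421] 1.8754048155659362 [ 1.73282654 -2.39915899 -8.70090132] [-0.4015049  -0.2305437   0.22471581] 0.029619859560196755 toolx -37.139284901523304
```

View pics/c4.png

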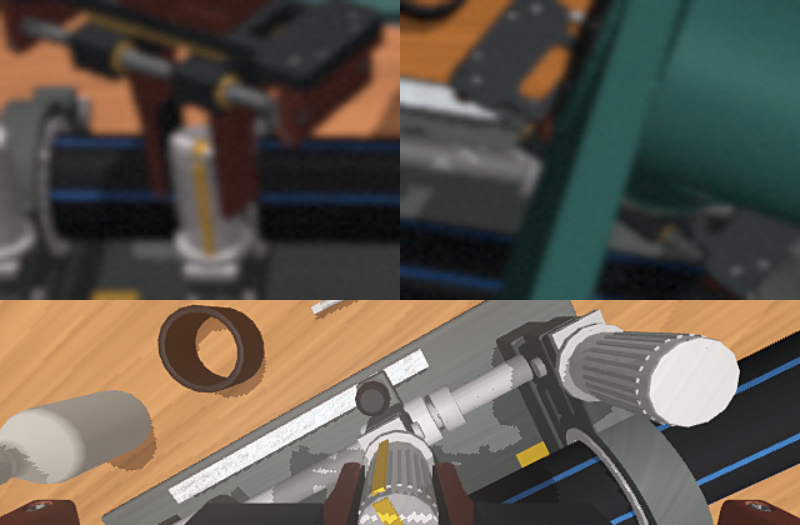

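The scene crop and the wrist view show the yellow line facing machine +x: in the wrist view it sits about 30° left of image-up, i.e. about -7° in the world. The torque also jumped and the fingers slipped, so the nut is bottomed. Now I'll back it off a quarter turn.

Emit:
arm_command(rows="0 0 0 -0.05;0 0 -0.2 -0.12;0 0 -0.2 -0.14;0 0 -0.2 -0.14;0 0 -0.2 -0.14;0 0 -0.2 -0.14;0 0 -0.2 -0.14;0 0 -0.2 -0.14;0 0 -0.2 -0.14;0 0 -0.2 -0.14;0 0 -0.2 -0.14;0 0 0 -0.1;0 0 0 -0.05;0 0 0 0;0 0 0 0")

```text
time: 24.1
ee_pos: [0.5463, -0.121, 0.1922]
ee_rot: [[0.599, 0.8, 0.0], [0.8, -0.599, 0.002], [0.002, -0.001, -1.0]]
force: [4.4, 4.2, -8.9]
opening: 0.0299
gripper_force: 25.0
```

```bash
python3 st.py
python3 - <<'E'
from h import *
w=read_camera('wrist')[:,:,::-1];s=read_camera('scene')[:,:,::-1]
u=proj('scene',[[.545,-.122,.2]])[0].astype(int)
f=lambda i,u:cv2.resize(i[max(u[1]-40,0):u[1]+40,u[0]-50:u[0]+50],(400,300))
cv2.imwrite('pics/c5.png',np.vstack([np.hstack([f(s,u),cv2.resize(w[150:270,240:400],(400,300))]),cv2.resize(w[100:280],(800,225))]))
for c in('wrist','scene'):
 for n in('clamp_top','nut_grip','machine'):
  print(c,n,[(np.round(d['point'],4).tolist(),round(d['score'],2)) for d in place_of(n,c)[:1]])
E
```

```text
24.1 [ 0.54630088 -0.12097915  0.19215713] 0.2988220035505383 [ 4.39310249  4.15240534 -8.9051678 ] [ 0.6049237  -0.53414904  0.08032837] 0.029865181153199666 toolx 53.177319370410096
wrist clamp_top []
wrist nut_grip [([0.5464, -0.1219, 0.1928], 0.68)]
wrist machine [([0.4727, -0.0526, -0.001], 0.58)]
scene clamp_top [([0.4671, -0.1096, 0.1685], 0.66)]
scene nut_grip [([0.5469, -0.1209, 0.1927], 0.6)]
scene machine [([0.4744, -0.0507, -0.0023], 0.75)]
```

View pics/c5.png

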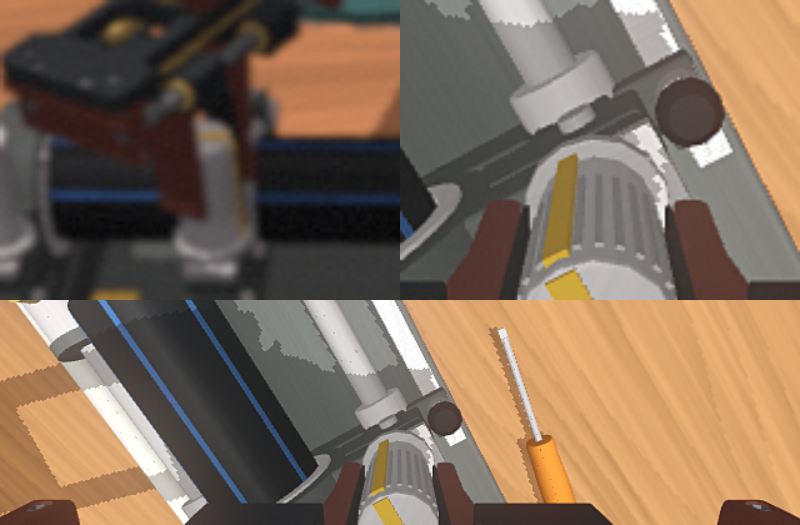

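The yellow line is still about 30° left of image-up with the tool turned back 90.3°, so the nut is at about 1.58 rad. The fingers hold it at 25 N and the carriage is at about 0. Handing in.

```bash
python3 -c "
from bench import *
print(env.job_done())"
```

```text
the job is handed in; nothing more can be done
None
```

The job is handed in: by my measurements the clamp is home in its notch, and the nut was bottomed, backed off a quarter turn (about 1.58 rad) and is still held in the fingers at 25 N. I never moved near the bottle, offcut or screwdriver, and no verdict came back on hand-in.

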